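# Find the leaded brass bed knob and hold it over the post

## Robot

A 6-joint arm with a two-finger parallel gripper is mounted at the origin on the work surface. World frame = base frame: x ahead of the robot, y to its left, z up, the work surface at z = 0. Lengths are in mm, angles in rad, forces in N, time in s.
With the tool pointing down it reaches from about 325 to 775 mm from the base axis. Payload 5.5 kg.
Tool frame: the origin (TCP) lies at the very end of the fingers, on their centre line; the grasp point (between the pads) lies 19 mm behind it; z points along the fingers, y is the line along which they close (so a half turn about z gives the same grasp; the last joint's range is limited). The gripper opens to 85 mm and grips with 20 to 120 N. Pads are 22 mm wide; open, the fingers measure 114 mm over their backs; the gripper's body (76 mm by 85 mm) begins 54 mm behind the grasp point. The pads swing forward as they close: fully open they stand 13 mm farther back than shut.
Start: joints at [-1.245, 0.091, 1.231, -0, 1.82, -0.057], TCP at [224.112, -556.588, 199.775] pointing down, gripper open.
Joint ranges: [-2.87, 2.87], [-0.86, 2.18], [0.17, 2.46], [-1.51, 4.65], [0.06, 2.69], [-2.65, 2.65]. Speed limits (rad/s): [2.57, 2.57, 3.01, 3.14, 3.14, 3.14].

## Interface

Orientations are given as [roll, pitch, yaw] about the fixed x, y, z axes, in that order (R = Rz(yaw) Ry(pitch) Rx(roll)).
In Python, from workcell import r, read_camera, get_calibration gives the robot as it stands. Calls block until the motion is done:
- r.move_to(position, orientation): joint-space move of the TCP to a pose.
- r.move_straight(position, velocity=150, rotation=None, max_force=None): straight line of the TCP; rotation=None keeps the orientation; velocity is the mean speed in mm/s. With max_force (N) it stops when the force on the tool has changed by that much, and returns True; else False.
- r.movej(angles): joint-space move.
- r.gripper_open() and r.close_gripper(grasp_force=None): open the fingers fully, or close them until they stop; grasp_force is the grip in N (None keeps the last).
- r.wait(seconds).
- r.inverse_kinematics(position, orientation): joint angles nearest the present ones, or None.
- r.read_state(): the state.
- read_camera(name): name is "side" or "top"; returns (picture, depth): 480x640x3 uint8, red, green, blue; 480x640 float32, mm along the optical axis (not along the pixel's ray), 0 where there is no reading.
- get_calibration(name): a dict with "mtx" (3x3 intrinsics, pixels), "R" (3x3) and "t" (3): a world point X has camera coordinates R X + t. Camera axes: x right, y down, z forward; pixel columns grow to the right and rows downward; lengths in mm; the calibration is good to about 2 mm. A picture is of the moment at which its call begins. get_calibration takes no time and is no camera call.
A pose or a line that the arm cannot do raises r.Unreachable and nothing moves.
- r.close_job(): hands the job in; it is judged then, once.
The state is a dict: "clock": time; "q": joint angles; "joint_velocities": joint speeds; "joint_efforts": joint torques, N m; "tool_pos": TCP position; "tcp_rot": TCP orientation; "contact_force": force on the tool from outside, world axes, zero at the start; "moment": the same for the moment, N m; "gripper_width": finger opening in mm; "grip_force": force on a finger pad.
Only numpy, scipy, OpenCV 4.12 (cv2) and the standard library are available. Lean on these libraries where they do the work, as an engineer would, in place of code of your own. Each camera call takes 0.05 s, during which the arm holds its last target. There are 200 camera calls.

## Task

Two brass bed knobs that look the same stand on the bench: one is heavy with a lead core, the other hollow and light. Stand them one after the other in the two pockets of the wooden block, one knob in each, feeling by the weight as you lift which is the heavier; once both stand in the block and have been let go, lift the heavier one out again and finish while still holding it steady and upright in the gripper, centred over the bare top of the brass bed post, about 4 cm clear above it and not touching it. The lighter knob stays standing in its pocket; leave the paint can, lid, brush and cork block alone.

Things in the scene. Friction and masses are not known exactly. Their poses are not given: they have to be found in the camera images.
- knob_a: One of two identical-looking turned brass bed knobs, upright on the bench; one has a lead core (500 to 730 g in all), one is hollow (160 to 290 g). Round about its z: foot 30 mm diameter from 0 to 24 mm height, narrower neck, straight belly 46 mm diameter from 39 to 58 mm height (grip here, middle 48 mm), rounded top, 80 mm tall in all. Origin: centre of the foot's underside; z up.
- knob_b: One of two identical-looking turned brass bed knobs, upright on the bench; one has a lead core (500 to 730 g in all), one is hollow (160 to 290 g). Round about its z: foot 30 mm diameter from 0 to 24 mm height, narrower neck, straight belly 46 mm diameter from 39 to 58 mm height (grip here, middle 48 mm), rounded top, 80 mm tall in all. Origin: centre of the foot's underside; z up.
- block: Fixed wooden block, 85 mm (its x) by 200 mm (its y) by 30 mm high, lying on the bench, with two round blind pockets in its top, 100 mm apart along its y. Origin: centre of its underside; z up.
- block_hole0 (a point): Centre of the mouth of one pocket, level with the block's top (30 mm above the bench), at +50 mm along the block's y. Pocket 34 mm diameter with a slight chamfer, 18 mm deep: a knob's foot standing in it has its underside 12 mm above the bench.
- block_hole1 (a point): Centre of the mouth of the other, identical pocket, at -50 mm along the block's y.
- post: Fixed stub of a brass bed post: upright tube 25 mm diameter on a dark wooden foot 90 x 90 x 22 mm with a 44 mm diameter, 8 mm thick steel collar. Origin: centre of the underside of the foot; z up.
- post_top (a point): Centre of the bare, flat top of the bed post, 100 mm above the bench; z up.
- paint_can: Loose closed paint can, 100 mm diameter, 115 mm high; origin: centre of its underside. To be left alone.
- can_lid: Loose steel can lid lying flat, 100 mm diameter, 8 mm thick; origin: centre of its underside. To be left alone.
- brush: Loose paint brush lying flat along its own x, handle to its -x; origin: at its underside, about mid-length. To be left alone.
- cork_block: Loose cork sanding block, 60 x 110 x 35 mm; origin: centre of its underside. To be left alone.
Mind the look-alikes: they are no part of the job. There is more than one size of the block; the one meant has the size given above.

How it is judged:
By the outcome, as a careful person would: the job done as asked, in the order asked, and still so for the second after the job is handed in, while the arm keeps its last pose, push and grip.
It also fails if it takes over 69 s, if anything falls off the work surface, if the arm or the gripper's body presses on something with over 40 N, if the wrist force passes 120 N, or if a joint passes its speed limit or range.

## Working session

There is one attempt and no reset: what is moved stays moved. The work goes in short steps, each a Python script; the robot and the scene stay as the last script left them, time stands still between calls to the robot, and variables do not carry over. Pictures are saved under pics/ and viewed, at most 11 in all, crops included, and the job is handed in when it is done.

```bash
mkdir -p pics; python3 - <<'E'
from workcell import r, read_camera, get_calibration
import cv2,numpy as np
for n in("top","side"):
    p,d=read_camera(n); cv2.imwrite(f"pics/{n}0.png",p[:,:,::-1]); np.savez(f"{n}0.npz",p=p,d=d)
    c=get_calibration(n); print(n,c["mtx"].tolist(),np.round(c["R"],3).tolist(),np.round(c["t"],1).tolist(), (d>0).mean())
print(r.read_state())
E
```

```text
top [[559.5354637523631, 0.0, 325.7967383843039], [0.0, 559.5354637523631, 239.05394172337841], [0.0, 0.0, 1.0]] [[0.007, -1.0, 0.019], [-0.988, -0.009, -0.156], [0.156, -0.017, -0.988]] [-1.5, 547.0, 1629.9] 0.9960904947916667
side [[615.9447032861145, 0.0, 311.93591864173965], [0.0, 615.9447032861145, 240.1388626299411], [0.0, 0.0, 1.0]] [[-0.922, -0.387, -0.014], [-0.255, 0.634, -0.73], [0.291, -0.669, -0.684]] [524.7, 198.1, 1537.9] 0.99591796875
{'clock': 0.1, 'q': array([-1.24467798e+00,  9.17572436e-02,  1.23180099e+00, -3.53588991e-05,
        1.81980326e+00, -5.66948289e-02]), 'joint_velocities': array([-9.78097535e-04, -1.72970495e-03, -2.93405178e-03,  1.17309843e-03,
       -4.06323110e-05,  1.74022508e-03]), 'joint_efforts': array([ 9.24944870e-04, -4.60218251e+01, -4.19219363e+01, -1.48038666e-04,
        1.05872517e-02, -3.03043794e-05]), 'tool_pos': array([ 224.00479845, -556.26880862,  198.75969687]), 'tcp_rot': array([-3.13982471e+00, -6.60018964e-05,  3.82804432e-01]), 'contact_force': array([-0.54707146, -0.25073679, -0.15598466]), 'moment': array([-0.01316481,  0.03133795,  0.04471057]), 'grip_force': 0.0, 'gripper_width': 85.29049181591043}
```

View pics/top0.png

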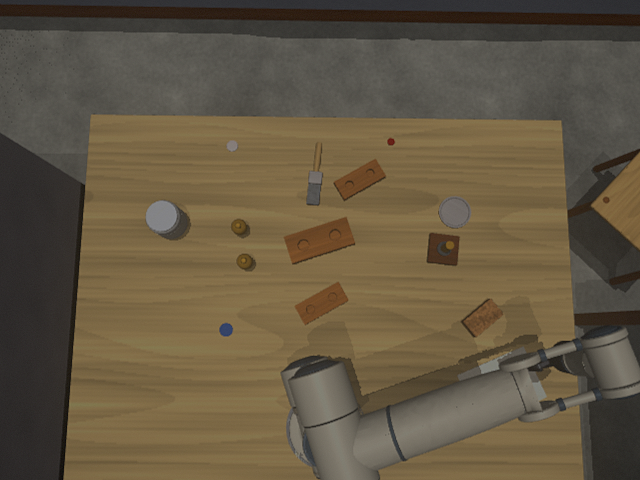

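View pics/side0.png

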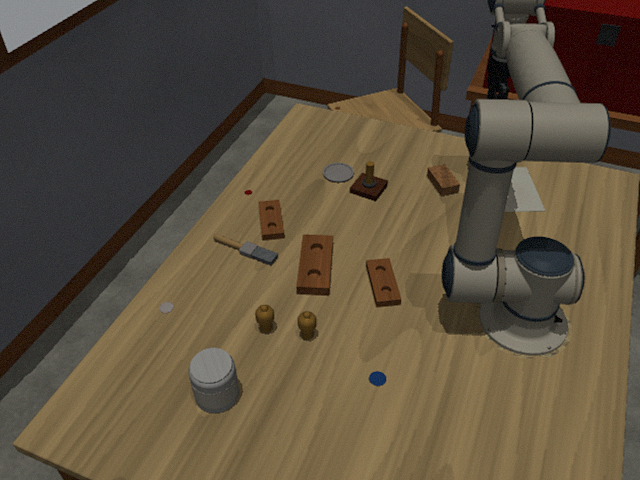

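The top view shows three blocks with two pockets each: the large one at (320,240), about 68 px ≈ 200 mm long, and smaller look-alikes at (360,180) and (322,303). I choose the large one. The only two knobs are at (239,227) and (245,261), and the post top is at (450,245). The brush, lid, can and cork block are clear of these.

```bash
cat > h.py <<'E'
from workcell import r, read_camera, get_calibration
import cv2,numpy as np
def cloud(n,d):
    c=get_calibration(n);K=c["mtx"];v,u=np.mgrid[:480,:640]
    X=np.stack([(u-K[0,2])*d/K[0,0],(v-K[1,2])*d/K[1,1],d],-1)
    return (X-np.array(c["t"]))@np.array(c["R"])
def ray(n,uv,z):
    c=get_calibration(n);R=np.array(c["R"]);o=-R.T@np.array(c["t"])
    w=R.T@np.linalg.inv(c["mtx"])@np.array([*uv,1.]);return (o+w*(z-o[2])/w[2])[:2]
E
python3 - <<'E'
from h import *
for n in("top","side"):
    f=np.load(n+"0.npz");p,d=f["p"],f["d"];C=cloud(n,d);z=C[...,2]
    ok=(d>0)&(C[...,0]>250)&(C[...,0]<900)&(C[...,1]>-420)&(C[...,1]<420)
    print(n,"table",np.percentile(z[ok],[5,50]))
    m=(ok&(z>14)).astype(np.uint8)
    k,L,S,_=cv2.connectedComponentsWithStats(m)
    for i in range(1,k):
        if S[i,4]<40: continue
        q=L==i; zz=z[q]; 
        g=q&(abs(z-30)<5); rect=cv2.minAreaRect(C[g][:,:2].astype(np.float32)) if g.sum()>20 else None
        t=C[q&(z>np.percentile(zz,98)-5)].mean(0)
        print(S[i],"mean",C[q].mean(0).round(),"zmax",np.percentile(zz,98).round(1),"top",t.round(),"rect",np.round(np.hstack(rect),2) if rect else None)
cv2.imwrite("pics/c1.png",cv2.resize(np.load("top0.npz")["p"][200:290,210:370,::-1],(800,450),interpolation=cv2.INTER_CUBIC))
s=np.load("side0.npz")["p"][:,:,::-1]
cv2.imwrite("pics/c2.png",cv2.resize(s[220:350,230:410],(792,572),interpolation=cv2.INTER_CUBIC))
cv2.imwrite("pics/c3.png",np.hstack([cv2.resize(np.load("top0.npz")["p"][220:280,415:475,::-1],(400,400)),cv2.resize(s[145:205,340:400],(400,400))]))
E
```

```text
top table [-7.15692157  0.02654132]
[306 143  16  63 472] mean [739.  38.  19.] zmax 26.4 top [746.  37.  24.] rect [762.74  32.6   38.1  168.99  76.84]
[333 159  53  41 892] mean [739. -99.  22.] zmax 29.3 top [736. -99.  27.] rect [737.29 -98.8   62.02 147.21  30.43]
[ 283  217   72   48 1751] mean [546.  24.  29.] zmax 37.7 top [543.  27.  35.] rect [546.06  23.96  85.68 199.71  18.56]
[231 219  16  17 203] mean [577. 261.  66.] zmax 81.3 top [578. 263.  80.] rect None
[427 233  32  33 859] mean [ 522. -351.   30.] zmax 100.5 top [ 523. -353.   99.] rect [ 522.66 -352.33   86.84   88.69   83.28]
[236 254  17  16 202] mean [474. 241.  66.] zmax 82.8 top [475. 243.  81.] rect None
[295 282  53  43 955] mean [357.  16.  22.] zmax 29.7 top [358.  17.  27.] rect [357.55  16.79  61.9  148.42  29.38]
[461 317   9  13  61] mean [ 303. -413.   31.] zmax 39.3 top [ 304. -412.   37.] rect [ 302.28 -417.98   28.18   22.83   43.74]
side table [-5.10029951 -0.15158626]
[349 161  39  38 679] mean [ 523. -341.   35.] zmax 101.4 top [ 525. -348.  100.] rect [ 522.29 -345.47   86.12   87.19   82.23]
[437 183  16  11 103] mean [ 303. -409.   28.] zmax 40.0 top [ 304. -409.   37.] rect [ 301.73 -409.25   45.85   20.26    8.87]
[258 200  26  38 728] mean [740. -91.  22.] zmax 28.1 top [742. -95.  25.] rect [740.97 -93.08  62.71 150.07  30.32]
[213 234  64  30 488] mean [739.  44.  18.] zmax 24.0 top [746.  45.  21.] rect None
[ 296  235   37   58 1705] mean [546.  36.  28.] zmax 35.2 top [545.  36.  32.] rect [549.63  26.73  85.06 207.64  18.55]
[ 366  258   35   47 1011] mean [358.  24.  21.] zmax 27.0 top [359.  23.  24.] rect [359.79  22.17  62.58 150.4   29.33]
[255 305  19  24 358] mean [578. 275.  58.] zmax 80.0 top [582. 268.  79.] rect None
[297 311  19  26 368] mean [476. 256.  57.] zmax 80.6 top [479. 249.  79.] rect None
```

View pics/c1.png

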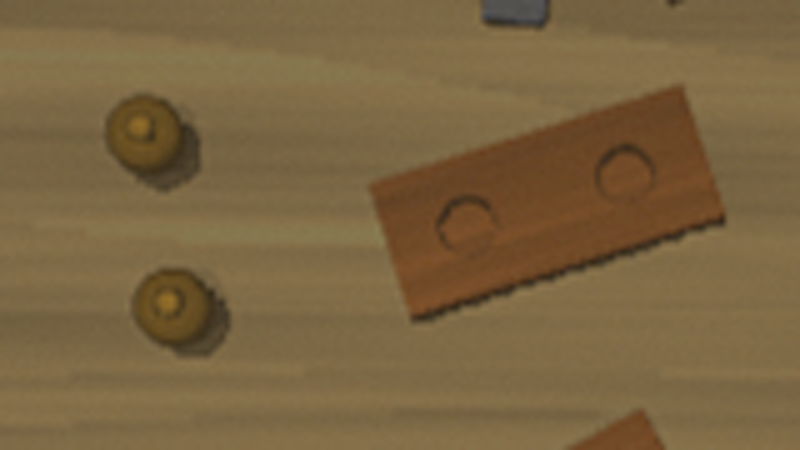

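View pics/c2.png

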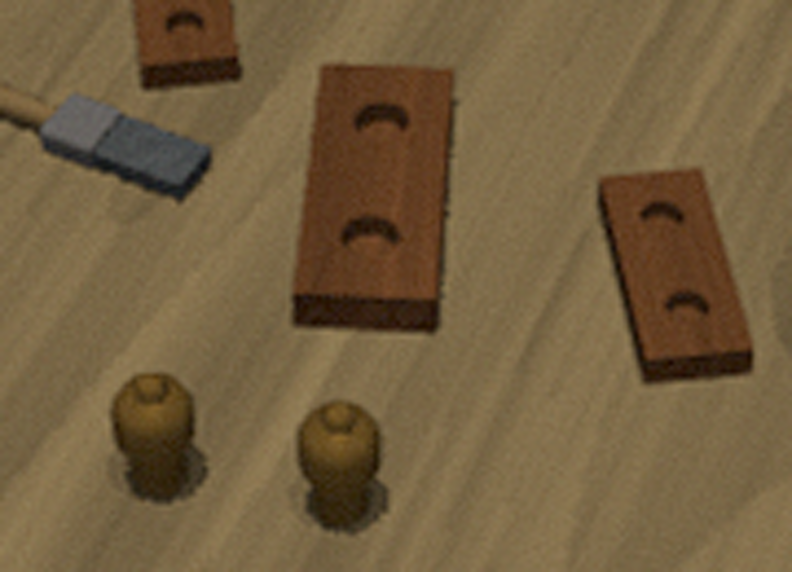

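View pics/c3.png

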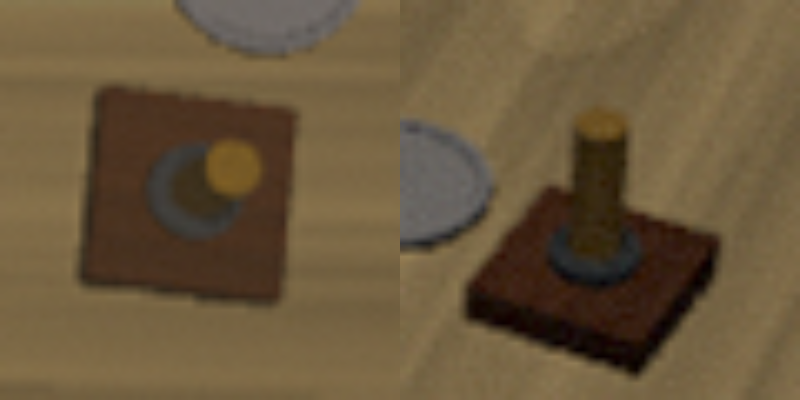

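The crops confirm the choice. The large block's mouths are at about (303.2,244.2) and (334.9,234.2) in the top image. The knob tips are at (237.6,225) and (243.2,260.2) in the top image, and (264.2,307.1) and (306.9,313.5) in the side image. The post top is at (449.5,244.8) top and (369.6,162.9) side.

```bash
python3 - <<'E'
from h import *
def s(n,uv,z,name): print(name,n,ray(n,uv,z).round(1))
s("top",(303.2,244.2),30,"h0");s("top",(334.9,234.2),30,"h1")
o=lambda x,y:(230+(x+.5)/4.4-.5,220+(y+.5)/4.4-.5)
s("side",o(370,234),30,"h0");s("side",o(382,120),30,"h1")
s("top",(449.5,244.8),100,"post");s("side",(369.6,162.9),100,"post")
s("top",(237.6,225),80,"kfar");s("side",(264.2,307.1),80,"kfar")
s("top",(243.2,260.2),80,"knear");s("side",(306.9,313.5),80,"knear")
# belly from colour masks
for n in("top","side"):
    f=np.load(n+"0.npz");C=cloud(n,f["d"]);z=C[...,2]
    for c in((577,264),(475,245)):
        g=(np.hypot(C[...,0]-c[0],C[...,1]-c[1])<45)&(z>36)&(f["d"]>0)
        v,u=np.nonzero(g);(x,y),rad=cv2.minEnclosingCircle(np.c_[u,v].astype(np.float32)); 
        print(n,c,(u.min()+u.max())/2,ray(n,((u.min()+u.max())/2,(v.min()+v.max())/2),55).round(1),rad)
for x,y,z in((475,245,150),(577,264,150),(530,71,150),(562,-23,150),(524,-350,250)):
    for yaw in(0,1.57,-1.57,.32,-.32,1.25,-1.25,3.14): 
        q=r.inverse_kinematics([x,y,z],[np.pi,0,yaw]); print(x,y,yaw,None if q is None else np.round(q,2))
E
```

```text
h0 top [532.7  70.4]
h1 top [564.1 -24.8]
h0 side [533.2  72.4]
h1 side [564.3 -21.6]
post top [ 524.6 -354.2]
post side [ 526.9 -352.9]
kfar top [580.3 261.8]
kfar side [580.3 265.8]
knear top [476.9 242.4]
knear side [477.8 245.6]
top (577, 264) 238.5 [578.9 262.5] 8.158844947814941
top (475, 245) 244.0 [476.  243.2] 8.084274291992188
side (577, 264) 264.0 [580.7 269.8] 10.338330268859863
side (475, 245) 306.0 [479.3 248.7] 10.463842391967773
475 245 0 [ 0.41 -0.09  1.5  -0.    1.73  1.98]
475 245 1.57 [ 0.41 -0.09  1.5  -0.    1.73  0.41]
475 245 -1.57 None
475 245 0.32 [ 0.41 -0.09  1.5  -0.    1.73  1.66]
475 245 -0.32 [ 0.41 -0.09  1.5  -0.    1.73  2.3 ]
475 245 1.25 [ 0.41 -0.09  1.5  -0.    1.73  0.73]
475 245 -1.25 None
475 245 3.14 [ 0.41 -0.09  1.5   0.    1.73 -1.16]
577 264 0 [ 0.38  0.18  1.22 -0.    1.74  1.95]
577 264 1.57 [ 0.38  0.18  1.22 -0.    1.74  0.38]
577 264 -1.57 None
577 264 0.32 [ 0.38  0.18  1.22 -0.    1.74  1.63]
577 264 -0.32 [ 0.38  0.18  1.22 -0.    1.74  2.27]
577 264 1.25 [ 0.38  0.18  1.22 -0.    1.74  0.7 ]
577 264 -1.25 None
577 264 3.14 [ 0.3
[... 424 characters left out ...]
.57 [-0.1  -0.01  1.43  0.    1.73 -0.1 ]
562 -23 -1.57 None
562 -23 0.32 [-0.1  -0.01  1.43 -0.    1.73  1.15]
562 -23 -0.32 [-0.1  -0.01  1.43 -0.    1.73  1.79]
562 -23 1.25 [-0.1  -0.01  1.43 -0.    1.73  0.22]
562 -23 -1.25 None
562 -23 3.14 [-0.1  -0.01  1.43  0.    1.73 -1.67]
524 -350 0 [-0.64  0.19  1.03 -0.    1.92  0.93]
524 -350 1.57 [-0.64  0.19  1.03  0.    1.92 -0.64]
524 -350 -1.57 [-0.64  0.19  1.03 -0.    1.92  2.5 ]
524 -350 0.32 [-0.64  0.19  1.03 -0.    1.92  0.61]
524 -350 -0.32 [-0.64  0.19  1.03 -0.    1.92  1.25]
524 -350 1.25 [-0.64  0.19  1.03  0.    1.92 -0.32]
524 -350 -1.25 [-0.64  0.19  1.03 -0.    1.92  2.18]
524 -350 3.14 [-0.64  0.19  1.03  0.    1.92 -2.21]
```

```bash
cat >> h.py <<'E'
PY=np.radians(108.5)
def st(): 
    s=r.read_state(); return s["clock"].__round__(2),s["tool_pos"].round(1),s["contact_force"].round(2),round(s["gripper_width"],1)
def fz(n=8):
    v=[]
    for _ in range(n): r.wait(.05); v.append(r.read_state()["contact_force"][2])
    return np.mean(v)
def pick(x,y,z,yaw):
    r.move_to([x,y,160],[np.pi,0,yaw]); r.wait(.2); f0=fz()
    print("above",st())
    r.move_straight([x,y,z],120); r.close_gripper(70); print("grip",st())
    r.move_straight([x,y,160],120); r.wait(.2); f1=fz(); print("lifted",st(),"dFz",f1-f0)
E
python3 - <<'E'
from h import *
pick(477,244,28,np.radians(11))
p,d=read_camera("side"); a=p[200:350,200:400,::-1]
q,d=read_camera("top"); b=q[200:290,200:380,::-1]
cv2.imwrite("pics/g1.png",np.vstack([cv2.resize(a,(480,360)),cv2.resize(b,(480,240))]))
E
```

```text
above (3.65, array([477., 244., 160.]), array([-0.08, -0.08, -0.26]), 85.4)
grip (5.44, array([477.5, 244. ,  28.8]), array([ 0.63, -1.61,  5.37]), 32.2)
lifted (7.29, array([477., 244., 160.]), array([-0.39, -0.21, -6.02]), 32.1) dFz -5.274905415650562
```

View pics/g1.png

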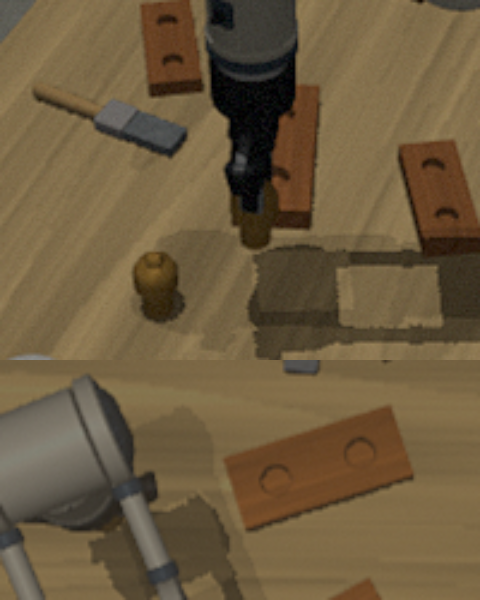

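The width is 32 mm where 46 was expected, so the grip is not on the belly. I'll look closer before going on.

```bash
python3 - <<'E'
from h import *
p,d=read_camera("side"); C=cloud("side",d)
cv2.imwrite("pics/g2.png",cv2.resize(cv2.convertScaleAbs(p[240:320,280:350,::-1],alpha=1.8),(525,600),interpolation=cv2.INTER_CUBIC))
for v in range(262,308,3):
    row=[tuple(C[v,u].round().astype(int)) for u in (303,306,309)]; print(v,row)
print(r.read_state()["grip_force"],st(),r.read_state()["moment"])
E
```

```text
262 [(np.int64(463), np.int64(290), np.int64(299)), (np.int64(459), np.int64(283), np.int64(295)), (np.int64(460), np.int64(267), np.int64(279))]
265 [(np.int64(476), np.int64(263), np.int64(261)), (np.int64(470), np.int64(260), np.int64(261)), (np.int64(460), np.int64(267), np.int64(270))]
268 [(np.int64(473), np.int64(269), np.int64(259)), (np.int64(466), np.int64(270), np.int64(262)), (np.int64(461), np.int64(265), np.int64(259))]
271 [(np.int64(457), np.int64(304), np.int64(288)), (np.int64(465), np.int64(271), np.int64(254)), (np.int64(459), np.int64(270), np.int64(255))]
274 [(np.int64(455), np.int64(309), np.int64(285)), (np.int64(456), np.int64(292), np.int64(269)), (np.int64(461), np.int64(265), np.int64(241))]
277 [(np.int64(458), np.int64(304), np.int64(271)), (np.int64(456), np.int64(293), np.int64(260)), (np.int64(460), np.int64(269), np.int64(235))]
280 [(np.int64(463), np.int64(292), np.int64(248)), (np.int64(456), np.int64(293), np.int64(251)), (np.int64(464), np.int64(260), np.int64(215))]
283 [(np.int64(473), np.int64(273), np.int64(215)), (np.int64(465), np.int64(2
[... 653 characters left out ...]
98 [(np.int64(479), np.int64(261), np.int64(151)), (np.int64(472), np.int64(261), np.int64(154)), (np.int64(467), np.int64(256), np.int64(150))]
301 [(np.int64(479), np.int64(261), np.int64(141)), (np.int64(472), np.int64(262), np.int64(144)), (np.int64(467), np.int64(255), np.int64(139))]
304 [(np.int64(528), np.int64(158), np.int64(-1)), (np.int64(473), np.int64(259), np.int64(130)), (np.int64(513), np.int64(154), np.int64(1))]
307 [(np.int64(522), np.int64(170), np.int64(2)), (np.int64(517), np.int64(163), np.int64(-3)), (np.int64(508), np.int64(165), np.int64(4))]
69.95265483856201 (7.44, array([477., 244., 160.]), array([-0.9 ,  0.68, -5.32]), 32.3) [ 0.00176357  0.047794   -0.0441987 ]
```

View pics/g2.png

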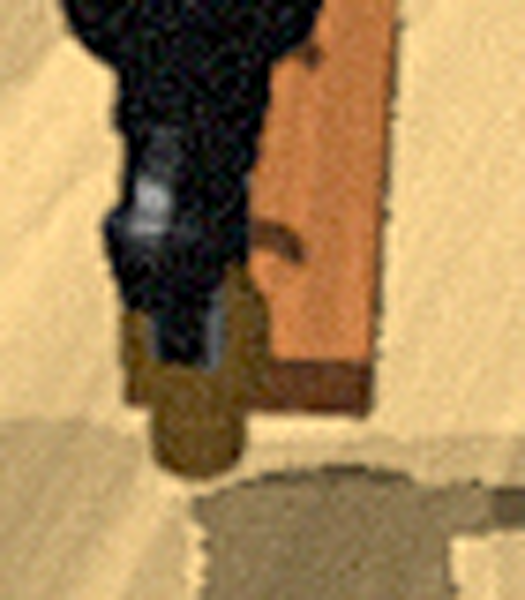

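The crop shows the fingertips at about (187,365), z ≈ 187. That is about 27 mm above the reported TCP, and the pads are on the knob's rounded top. The foot's underside is at z ≈ 131 and the knob is upright. I'll set it down and re-grip lower, with a force guard.

```bash
python3 - <<'E'
from h import *
print(r.move_straight([477,244,34],120), r.move_straight([477,244,26],25,max_force=4),st())
r.gripper_open(); print(st())
for z in(15,8):
    hit=r.move_straight([477,244,z],50,max_force=8); print(z,hit,st())
    if hit: break
    r.close_gripper(30); print("closed",st())
    if r.read_state()["gripper_width"]>44: break
    r.gripper_open()
p,d=read_camera("side"); np.savez("s3.npz",d=d)
cv2.imwrite("pics/g3.png",cv2.resize(cv2.convertScaleAbs(p[270:350,265:335,::-1],alpha=1.8),(525,600),interpolation=cv2.INTER_CUBIC))
E
```

```text
False True (8.96, array([478. , 244.3,  28.8]), array([-0.44, -1.28,  5.68]), 32.2)
(9.53, array([476.2, 243.6,  26. ]), array([-0.18,  0.88, -0.25]), 85.3)
15 False (9.9, array([476.5, 243.8,  14.1]), array([0.52, 0.15, 0.3 ]), 85.8)
closed (10.36, array([477.3, 243.8,  15.6]), array([-1.26, -2.31,  4.09]), 45.7)
```

View pics/g3.png

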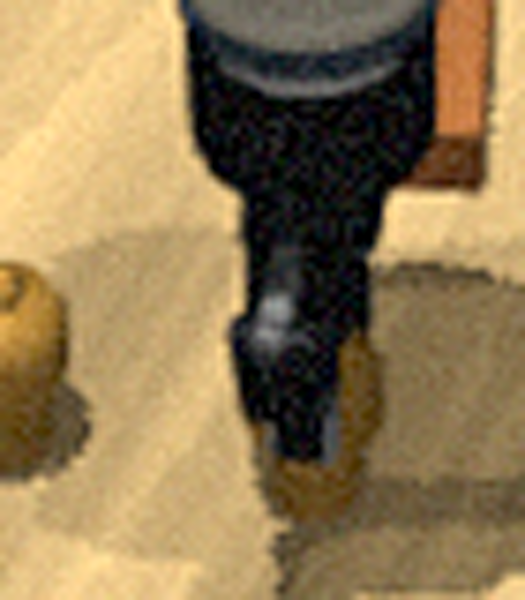

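The width is now 45.7 mm, so the pads are on the belly, though near its top edge. I'll re-grip 7 mm lower and lift to weigh.

```bash
python3 - <<'E'
from h import *
r.gripper_open()
print(r.move_straight([477,244,8],50,max_force=8),st())
r.close_gripper(70); print("closed",st())
r.move_straight([477,244,140],120); r.wait(.2); print(fz(),st(),r.read_state()["moment"].round(3))
h1=(563.5,-23.3)
r.move_to([*h1,140],[np.pi,0,PY]); r.wait(.1); print(fz(),st())
for n in("side","top"):
    p,d=read_camera(n); np.savez(n+"4.npz",p=p,d=d)
p=np.load("side4.npz")["p"]
cv2.imwrite("pics/g4.png",cv2.resize(cv2.convertScaleAbs(p[190:310,270:360,::-1],alpha=1.8),(450,600),interpolation=cv2.INTER_CUBIC))
E
```

```text
False (11.18, array([476.5, 243.8,   7.2]), array([ 0.14, -0.69,  0.29]), 85.5)
closed (11.64, array([477.6, 243.9,   8.8]), array([ 0.48, -2.6 ,  3.89]), 44.7)
-5.76370557989028 (13.49, array([477., 244., 140.]), array([-0.83, -0.59, -6.26]), 44.8) [ 0.069 -0.033 -0.041]
-5.778343953763983 (15.9, array([563.5, -23.3, 140. ]), array([ 0.34, -0.08, -5.82]), 44.8)
```

View pics/g4.png

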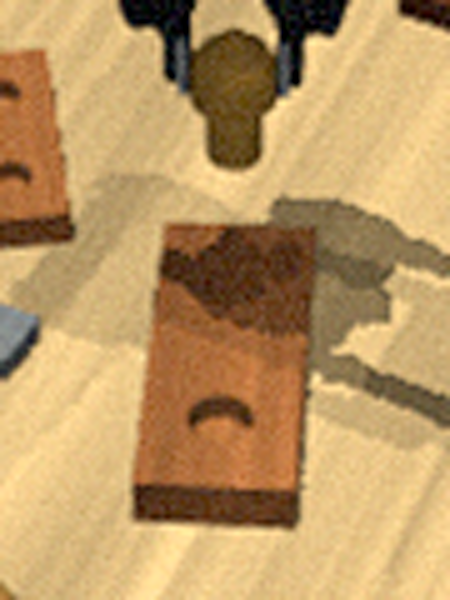

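Upright on the belly: the foot's lower edge is at (234,170) in the crop. Weight ≈ 5.6 N, so this is probably the heavy knob. Next I'll check the knob's offset from the TCP with the foot centre, then insert.

```bash
cat >> h.py <<'E'
def insert(hx,hy,depth_z,yaw=PY):
    """lower a held knob into the pocket; spiral while it sits on the rim"""
    for i,(dx,dy) in enumerate([(0,0)]+[(k*np.cos(a),k*np.sin(a)) for k in(1.8,3.2) for a in np.arange(0,6.2,np.pi/3)]):
        x,y=hx+dx,hy+dy
        r.move_straight([x,y,depth_z+20.5],60)
        r.move_straight([x,y,depth_z-2],30,max_force=6)
        s=r.read_state(); print(i,st())
        if s["tool_pos"][2]<depth_z+4: return x,y
    return None
E
python3 - <<'E'
from h import *
C=cloud("side",np.load("side4.npz")["d"])
print("foot",ray("side",(316.5,221.6),131).round(1))
# foot sides by depth: points z 131..153 near the TCP
g=(np.hypot(C[...,0]-563,C[...,1]+20)<40)&(C[...,2]>128)&(C[...,2]<152); v,u=np.nonzero(g)
print((u.min()+u.max())/2,v.min(),v.max(),C[g].mean(0))
r.move_straight([563.5,-23.3,50],120)
print(insert(563.5,-23.3,20.8))
E
```

```text
foot [559.7 -13.3]
316.0 216 224 [558.70193479  -7.04690916 141.48856775]
0 (17.52, array([564.2, -23.7,  38.5]), array([ 0.96, -1.16,  5.6 ]), 44.1)
1 (18.07, array([565. , -23.6,  38.4]), array([ 1.16, -1.48,  5.68]), 45.0)
2 (18.6, array([564. , -22. ,  38.5]), array([ 0.38, -0.78,  4.79]), 44.3)
3 (19.13, array([562.2, -22. ,  38.5]), array([ 0.72, -1.09,  5.71]), 44.8)
4 (19.68, array([561.3, -23.6,  38.4]), array([-0.2 , -0.66,  5.21]), 44.7)
5 (20.22, array([562.3, -25. ,  38.3]), array([ 0.84, -0.73,  4.78]), 44.7)
6 (20.77, array([564.2, -25.2,  37.8]), array([ 0.98, -1.06,  3.57]), 44.8)
7 (21.33, array([566.3, -23.6,  38.2]), array([ 0.16, -0.27,  4.16]), 44.7)
8 (21.87, array([564.7, -20.7,  38.6]), array([ 0.11, -0.6 ,  4.97]), 44.9)
9 (22.4, array([561.5, -20.8,  38.5]), array([0.07, 0.18, 4.92]), 44.4)
10 (22.95, array([560. , -23.6,  38.2]), array([ 0.85, -0.87,  5.88]), 44.9)
11 (23.52, array([561.6, -26.2,  38. ]), array([-0.45, -0.48,  5.59]), 44.3)
12 (24.42, array([564.6, -25.9,  21.3]), array([-0.94,  0.68,  5.58]), 44.8)
(np.float64(565.1), np.float64(-26.071281292110207))
```

```bash
python3 - <<'E'
from h import *
r.gripper_open(); print(st())
r.move_straight([565.1,-26.1,150],150)
x,y,yaw=581,264,np.radians(11)
r.move_to([x,y,150],[np.pi,0,yaw])
for n in("top","side"):
    p,d=read_camera(n); np.savez(n+"5.npz",p=p,d=d); C=cloud(n,d); z=C[...,2]
    g=(np.hypot(C[...,0]-564,C[...,1]+24)<45)&(z>48); v,u=np.nonzero(g); c=((u.min()+u.max())/2,(v.min()+v.max())/2)
    print(n,"knob1",ray(n,c,67).round(1),"zmax",np.percentile(z[g],98))
f0=fz(); print(f0,st())
print(r.move_straight([x,y,8],120,max_force=10),st())
r.close_gripper(70); print("closed",st())
r.move_straight([x,y,140],120); r.wait(.2); print("w2",fz()-f0,st(),r.read_state()["moment"].round(3))
E
```

```text
(24.9, array([563.1, -25.8,  18.7]), array([ 1.09, -0.02, -0.37]), 85.1)
top knob1 [560.  -22.3] zmax 94.54007275059813
side knob1 [562.8 -15.8] zmax 91.61514034272267
-0.14760653783194672 (28.31, array([581. , 263.9, 150. ]), array([ 0.47, -0.22,  0.17]), 85.7)
False (29.64, array([581.7, 264.3,   9.3]), array([ 0.69, -0.11,  0.65]), 85.5)
closed (30.1, array([581.6, 264.1,   9. ]), array([ 0.67, -2.15,  3.97]), 44.0)
w2 -1.7956708055649018 (31.95, array([581., 264., 140.]), array([ 0.18,  0.47, -1.31]), 43.8) [-0.03  -0.025 -0.024]
```

Knob 2 weighs ≈ 1.8 N, so it is the light one. Knob 1, in hole 1, is the heavy one. I'll insert knob 2 in hole 0, using the same foot measurement to correct the offset.

```bash
python3 - <<'E'
from h import *
x,y=532.5,70.4
r.move_to([x,y,140],[np.pi,0,PY]); r.wait(.2)
p,d=read_camera("side"); C=cloud("side",d)
C4=cloud("side",np.load("side4.npz")["d"])
def foot(C,x,y):
    g=(np.hypot(C[...,0]-x,C[...,1]-y-3.3)<40)&(C[...,2]>128)&(C[...,2]<152); return C[g].mean(0)[:2],g.sum()
a=foot(C4,563.5,-23.3); b=foot(C,x,y); print(a,b)
off=(b[0]-[x,y])-(a[0]-[563.5,-23.3]); print("rel offset",off)
t=np.array([565.1,-26.1])+[-31.8,94.8]-off; print("target",t)
t=np.clip(t,[x-4,y-4],[x+4,y+4])
r.move_straight([*t,50],120)
print(insert(*t,21.2))
E
```

```text
(array([558.70193479,  -7.04690916]), np.int64(69)) (array([530.21726775,  85.04507546]), np.int64(74))
rel offset [ 2.51533296 -1.60801538]
target [530.78466704  70.30801538]
0 (35.81, array([531.4,  70.1,  21. ]), array([ 0.36, -0.24,  3.37]), 43.9)
(np.float64(530.784667042955), np.float64(70.30801537709958))
```

```bash
python3 - <<'E'
from h import *
r.gripper_open()
p=r.read_state()["tool_pos"]; r.move_straight([530.8,70.3,130],150)
x,y=564,-24.7
r.move_to([x,y,130],[np.pi,0,PY]); r.wait(.1); f0=fz(4)
print(r.move_straight([x,y,20.5],100,max_force=10),st())
r.close_gripper(80); print("closed",st())
r.move_straight([x,y,175],120); r.wait(.1); print("w",fz(4)-f0,st())
r.move_to([525,-353.5,180],[np.pi,0,PY]); r.wait(.3)
for n in("top","side"):
    p,d=read_camera(n); np.savez(n+"6.npz",p=p,d=d)
print(st(),r.read_state()["moment"].round(3))
a=cv2.resize(cv2.convertScaleAbs(np.load("side6.npz")["p"][100:220,320:420,::-1],alpha=1.8),(500,600),interpolation=cv2.INTER_CUBIC)
cv2.imwrite("pics/f1.png",a)
E
```

```text
False (39.21, array([564.7, -24.8,  21.6]), array([-0.37,  0.25, -0.05]), 85.5)
closed (39.67, array([564.4, -24.9,  21.7]), array([-2.83, -0.82,  6.17]), 44.5)
w -5.362336572025354 (41.42, array([563.9, -24.7, 174.7]), array([ 0.52,  0.27, -4.67]), 44.2)
(43.07, array([ 525.3, -353. ,  180.1]), array([ 1.04, -0.25, -6.19]), 43.8) [0.018 0.006 0.032]
```

View pics/f1.png

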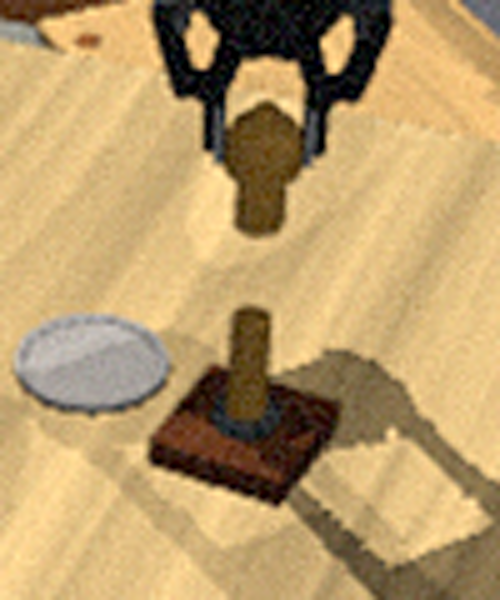

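The knob is upright over the post. In the crop its foot spans x 236–285, with the bottom edge at y=236. The post top is at about (250,314). I'll work out the relative offset by casting rays.

```bash
python3 - <<'E'
from h import *
print("foot side",ray("side",(320+260.5/5-.4,100+219.5/5-.4),170.3).round(1))
print("post side",ray("side",(320+250.5/5-.4,100+319/5-.4),100).round(1))
C=cloud("side",np.load("side6.npz")["d"])
for lo,hi,nm in((173,190,"foot"),(60,95,"tube")):
    g=(np.hypot(C[...,0]-525,C[...,1]+345)<35)&(C[...,2]>lo)&(C[...,2]<hi); v,u=np.nonzero(g)
    us=[(u[v==k].min()+u[v==k].max())/2 for k in np.unique(v)]
    print(nm,C[g].mean(0).round(1),g.sum(),"u",np.mean(us),np.unique(v)[[0,-1]])
p=np.load("top6.npz")["p"]; cv2.imwrite("pics/f2.png",cv2.resize(cv2.convertScaleAbs(p[190:290,400:500,::-1],alpha=1.8),(500,500)))
E
```

```text
foot side [ 524.2 -353.4]
post side [ 525.8 -350.6]
foot [ 521.6 -338.2  182. ] 47 u 371.4375 [139 146]
tube [ 524.4 -342.6   78.8] 77 u 369.17857142857144 [162 177]
```

```bash
python3 - <<'E'
from h import *
r.move_straight([526.7,-353.2,150],60); r.wait(.5); print(st())
p,d=read_camera("side"); q,e=read_camera("top"); C=cloud("side",d)
for lo,hi,nm in((143,160,"foot"),(60,95,"tube")):
    g=(np.hypot(C[...,0]-525,C[...,1]+345)<35)&(C[...,2]>lo)&(C[...,2]<hi); v,u=np.nonzero(g)
    us=[(u[v==k].min()+u[v==k].max())/2 for k in np.unique(v)]; print(nm,C[g].mean(0).round(1),g.sum(),np.mean(us))
a=cv2.resize(cv2.convertScaleAbs(p[110:210,330:410,::-1],alpha=1.8),(400,500),interpolation=cv2.INTER_CUBIC)
b=cv2.resize(cv2.convertScaleAbs(p[200:320,240:340,::-1],alpha=1.8),(400,500),interpolation=cv2.INTER_CUBIC)
cv2.imwrite("pics/f3.png",np.hstack([a,b]))
E
```

```text
(44.22, array([ 526.7, -353.2,  150.1]), array([-0.02,  0.68, -4.43]), 44.5)
foot [ 522.2 -338.2  152. ] 49 371.5625
tube [ 524.  -342.9   78.2] 77 369.5
```

View pics/f3.png

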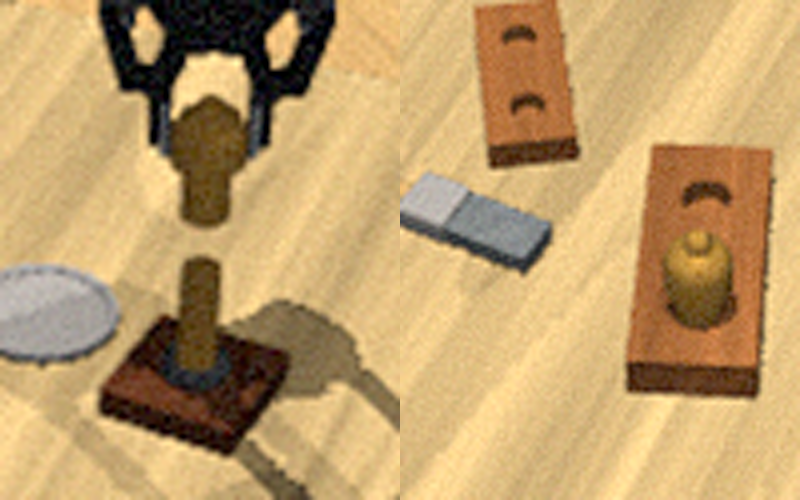

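The heavy knob hangs upright over the post with a clear gap, and the light knob stands in its pocket. One last 1 mm nudge, then I'll hand it in.

```bash
python3 - <<'E'
from h import *
r.move_straight([527.7,-353.6,150],20); r.wait(.6); print(st()); print(r.close_job())
E
```

```text
(45.17, array([ 527.7, -353.6,  150. ]), array([-0.69, -0.  , -5.26]), 44.1)
the job is handed in; nothing more can be done
None
```

I handed the job in at 45 s: the heavier knob (about 0.55 kg) is held upright about 4 cm above the post, centred to within a few millimetres, and the lighter one (about 0.18 kg) stands in its pocket.

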